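Close the V-slicer before it goes back in the drawer

ROBOT

A 7-joint arm with a two-finger parallel gripper is mounted at the origin on the work surface. World frame = base frame: x ahead of the robot, y to its left, z up, the work surface at z = 0. Lengths are in mm, angles in rad, forces in N, time in s.
With the tool pointing down it reaches from about 425 to 825 mm from the base axis. Payload 3.6 kg.
Tool frame: the origin (TCP) lies at the very end of the fingers, on their centre line; the grasp point (between the pads) lies 19 mm behind it (env.hold_point_z is the distance from the TCP to the grasp point, in mm); z points along the fingers, y is the line along which they close (so a half turn about z gives the same grasp; the last joint's range is limited). The gripper opens to 85 mm and grips with 20 to 120 N. Pads are 22 mm wide; open, the fingers measure 114 mm over their backs; the gripper's body (76 mm by 85 mm) begins 54 mm behind the grasp point. The pads swing forward as they close: fully open they stand 13 mm farther back than shut.
Start: joints at [-1.337, 0.615, -0.013, 1.423, 0.008, 1.103, -0.04], TCP at [166.944, 628.166, 231.297] pointing down, gripper open.
Joint ranges: [-3.12, 3.12], [-0.3, 2.06], [-1.34, 1.32], [0.26, 2.42], [-1.36, 4.5], [0.01, 1.98], [-2.84, 2.84]. Speed limits (rad/s): [2.79, 2.79, 3.14, 3.14, 3.14, 3.14, 3.14].

INTERFACE

Orientations are given as a unit quaternion [w, x, y, z].
In Python, from rig import env gives the robot as it stands.
- The arm moves only by the tool send_rows, never from a script. Its argument "moves" is a list that holds one entry, the list of rows, each a list of 6 numbers: the shift along the tool's x, y, z each as a share of 0.4 m, from -1 to 1, then the turn, a rotation vector about the tool's x, y, z each as a share of 180 degrees, from -1 to 1. A call has 1 to 20 rows; each row is the pose to reach, as a shift and turn from the pose commanded when the call began, along the tool's axes at that moment, turning the shorter way round; what a row does not reach only later rows make up. A row lasts 1/12 s, in which the tool goes at most 41.7 mm and 7.16 degrees, less where a joint would pass 70% of its speed; a pose out of reach is approached as far as the arm can. A call with a number of a shift or a turn outside -1 to 1 is refused whole. A call with a gripper value outside its range is refused whole. "gripper" is the opening in per cent of the stroke, from 0 (shut) to 100 (fully open), set as the call begins (left out, the last holds). The fingers move at their own pace and stop on an object; the grip force is fixed at half the most. Time passes only in rows, so rows that repeat a pose let the fingers close. It gives the time, the measured TCP pose, the force, the opening and the grip force at its end, in the units of the state.
- env.get_state(): the state, without advancing time (a new reading comes with each control period).
- env.capture(name): name is "scene" or "top"; returns a dict with "pixels" (480x640x3 uint8, red, green, blue), "range_z" (480x640 float32, mm along the optical axis (not along the pixel's ray), 0 where there is no reading), "fx", "fy", "cx", "cy" (pixels), "k1" (the pictures are not rectified: a ray, as slopes to the right and down, at radius r is drawn at 1 + k1 r^2 times it, then the intrinsics apply), "xyz" and "rotation" of the camera in the world. Camera axes: x right, y down, z forward; pixel columns grow to the right and rows downward; lengths in mm; the calibration is good to about 2 mm. A picture is of the moment at which its call begins.
- env.sign_off(): hands the job in; it is judged then, once.
The state is a dict: "clock": time; "joints": joint angles; "joint_velocities": joint speeds; "effort": joint torques, N m; "position": TCP position; "orientation": TCP orientation; "wrist_force": force on the tool from outside, world axes, zero at the start; "torque": the same for the moment, N m; "opening": finger opening in mm; "grip_force": force on a finger pad.
Only numpy, scipy, OpenCV 4.12 (cv2) and the standard library are available. Lean on these libraries where they do the work, as an engineer would, in place of code of your own. Each camera call takes 0.05 s, during which the arm holds its last target. There are 200 camera calls.

TASK

Make the vegetable slicer on the worktop safe to put away: press its orange spring lock pad well down with a fingertip and, holding it down, push the green insert along the frame by its thumb rib, all the way home to the V blade. Then take the hand away, so that the lock springs back up and locks the insert there. Leave the slicer where it lies on the worktop and do not disturb the things beside it; nothing is to be gripped or picked up.

Things in the scene. Friction and masses are not known exactly. Their poses are not given: they have to be found in the camera images.
- slicer: V-slicer: white frame 369 x 134 mm, 1.0-1.6 kg, loose on four rubber feet. Origin: centre of its underside, on the worktop; x runs along the frame from the handle bar (x -188 to -162 mm) to the blade, z up. In order along x, on the middle line: orange lock pad, upright rib of the green insert, insert, steel V blade (point at x = 101). Side rails' tops at 40 mm, as the handle bar's; 110 mm clear between rails.
- lock_pad (a point): centre of the top face of the orange lock pad, 42 x 42 mm, 36 mm above the worktop when up, at x = -133 mm on the slicer's middle line; axes as the slicer's. It goes straight down when pressed. The white deck on both sides of it is 18 mm above the worktop.
- lock (a joint): how far the pad is pressed, m: 0 = up (springs back), 0.012 = on its solid stop (pad top 24 mm above the worktop). Spring: 2 N to start, 6 N at the stop. A bar under the insert (top 11 mm below the pad's) ties the pad to a nib that stands in a window of the insert and blocks it; it clears when 6 mm down. After 6 mm of travel the insert keeps the nib down by itself, till it rises in the second window at home.
- rib (a point): point on the back face (towards the lock pad) of the insert's thumb rib, on the middle line, 41 mm above the worktop; axes as the slicer's. Push this face along the slicer's +x. The rib is an upright wall 70 mm wide, 10 mm thick; the face spans 26 to 50 mm above the worktop. At the start it is 4 mm beyond the pad's edge and 54 mm from the handle bar. The plate ahead of it has its top at 32 mm.
- insert (a joint): travel of the green insert along the slicer's +x, m: -0.002 to 0.002 at the start, locked there with 3 mm of play each way of 0; 0.032 = home, its V nose at the blade; solid stop at 0.033. It slides with about 1.5 to 3 N and stays where it is left.
- guard: white hat-shaped finger guard, brim 92 mm across, 64 mm high, loose, beside the slicer; origin: centre of its underside. To be left alone.
- shaker: glass salt shaker with a steel top, 42 mm across, 85 mm high, loose; origin: centre of its underside. To be left alone.
- spice_jar: amber spice jar with a black cap, 48 mm across, 90 mm high, loose; origin: centre of its underside. To be left alone.
- mug: blue mug, 82 mm across, 92 mm high, handle on its +y side, loose; origin: centre of its underside. To be left alone.

How it is judged (in metres and radians):
On the way, in this order (a step that is already met when the one before it is completed fails the run):
1. the lock pad is pressed down far enough to free the insert (6 of 12 mm), by a finger, while the insert is still in its open position (value of joint lock above 0.006 m and value of joint insert below 0.01 m and contact force between the fingers and slicer above 1 N), for 0.05 s.
2. the insert has slid over the held lock and is home (value of joint insert above 0.0285 m), for 0.1 s.
At the end, for the whole second after the job is handed in: The insert is home (travel at least 28.5 mm of 32), the lock pad has sprung back up (less than 1.5 mm down) so that its nib stands in the insert's second window, and the slicer lies flat on the worktop within 40 mm of where it was; guard, shaker, jar and mug have moved less than 25 mm (value of joint insert above 0.0285 m and value of joint lock below 0.0015 m and angle between slicer's own z axis and vertical below 0.05 rad and height (world z) of slicer below 0.006 m and distance of slicer from where it was at the start of the episode below 0.04 m and linear speed of slicer below 0.01 m/s and distance of each of guard, shaker, spice_jar, mug from where it was at the start of the episode below 0.025 m); the robot touches nothing.
It fails at once if the slicer was lifted or tipped off the worktop (height (world z) of slicer above 0.012 m or angle between slicer's own z axis and vertical above 0.12 rad).
It fails at once if the slicer was shoved across the worktop (distance of slicer from where it was at the start of the episode above 0.04 m).
It fails at once if a thing beside the slicer was moved, knocked over or picked up (distance of any of guard, shaker, spice_jar, mug from where it was at the start of the episode above 0.025 m or angle between any of guard, shaker, spice_jar, mug's own z axis and vertical above 0.4 rad).
It also fails if it takes over 40 s, if anything falls off the work surface, if the arm or the gripper's body presses on something with over 40 N, if the wrist force passes 120 N, or if a joint passes its speed limit or range.

## Working session

There is one attempt and no reset: what is moved stays moved. The work goes in short steps, Python scripts to look and compute and a tool call to move; the robot and the scene stay as the last step left them, time stands still between calls to the robot, and variables do not carry over. Pictures are saved under pics/ and viewed, at most 10 in all, crops included, and the job is handed in when it is done.

Besides the shell and the picture viewer there is one more tool, called after "Request:" as name([rows], argument=value, ...), one row to a line, values as JSON. send_rows: Moves the arm, as the interface text tells. Shift numbers are shares of 0.4 m and turn numbers shares of 180 degrees, none past 1 either way. Its arguments: {"type":"object","properties":{"moves":{"type":"array"},"gripper":{"type":"number"}},"required":["moves"]}

```bash
mkdir -p pics; ls; cat > h.py <<'E'
import numpy as np, cv2
from rig import env
def cloud(c):
    h,w=c["range_z"].shape
    v,u=np.mgrid[0:h,0:w].astype(float)
    x=(u-c["cx"])/c["fx"]; y=(v-c["cy"])/c["fy"]
    a,b=x.copy(),y.copy()
    for _ in range(8):
        s=1+c["k1"]*(a*a+b*b); a,b=x/s,y/s
    z=c["range_z"]
    P=np.stack([a*z,b*z,z],-1)
    return P@np.array(c["rotation"]).T+np.array(c["xyz"])
E
python3 - <<'E'
from h import *
import pickle
for n in("top","scene"):
    c=env.capture(n); cv2.imwrite(f"pics/{n}0.png",c["pixels"][...,::-1]); pickle.dump(c,open(n+".pkl","wb"))
    print(n,c["xyz"],c["k1"],c["fx"],(c["range_z"]>0).mean())
s=env.get_state();print(s)
E
```

```text
pics
top [491.11638497  33.06008635 770.5453125 ] 0.009421610466771368 480.9262863042207 0.9958626302083333
scene [1263.34698087  186.11569579  624.3738251 ] -0.07365184598151778 497.0872881780399 0.9958365885416667
{'clock': 0.1, 'joints': array([-1.3374874 ,  0.61584131, -0.01261392,  1.42473326,  0.00814436,
        1.10342275, -0.04041261]), 'joint_velocities': array([ 4.67628302e-04, -1.37375179e-03, -1.54300185e-03, -5.15341491e-03,
        8.21540815e-06,  1.18042577e-03, -1.16061245e-03]), 'effort': array([ 1.78706541e-03, -4.70385575e+01,  2.60522207e-01, -1.71573794e+01,
        1.01843118e-02,  5.79066924e-03, -7.63066197e-06]), 'position': array([166.8069005 , 627.51777587, 230.24359813]), 'orientation': array([-1.17090296e-04,  1.29504242e-01,  9.91578169e-01, -1.17106045e-03]), 'wrist_force': array([ 0.34424659,  0.12648727, -0.79828789]), 'torque': array([-0.01555057, -0.03349696, -0.0242529 ]), 'grip_force': 0.0, 'opening': 85.45967225963658}
```

View pics/top0.png

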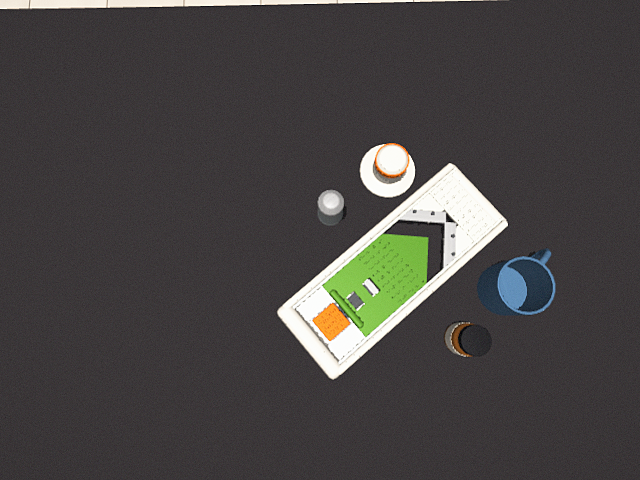

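View pics/scene0.png

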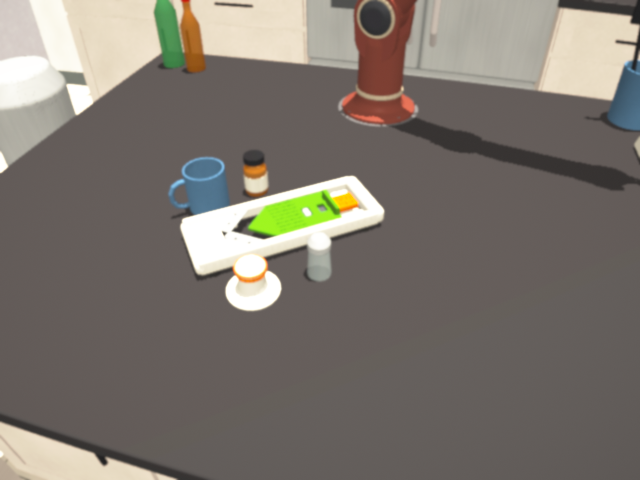

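The top view shows the slicer running from the handle end (pixels 305,345) to the blade end (480,195). The orange pad is at about (331,322) and the rib at about (347,308). The shaker (331,205), guard (388,168), mug (525,285) and jar (468,340) stand clear of the pad area.

```bash
python3 - <<'E'
from h import *
import pickle
from scipy.spatial.transform import Rotation as R
c=pickle.load(open("top.pkl","rb"));P=cloud(c);hsv=cv2.cvtColor(c["pixels"],cv2.COLOR_RGB2HSV)
H,S,V=[hsv[...,i].astype(int) for i in range(3)]
def ray(uv,z):
    uv=np.array(uv,float).reshape(-1,2);x=(uv-[c["cx"],c["cy"]])/[c["fx"],c["fy"]];a=x.copy()
    for _ in range(8):a=x/(1+c["k1"]*(a**2).sum(1,keepdims=True))
    d=np.c_[a,np.ones(len(a))]@np.array(c["rotation"]).T;o=np.array(c["xyz"])
    return o+d*((z-o[2])/d[:,2:])
def big(m):
    n,l,s,ce=cv2.connectedComponentsWithStats(m.astype(np.uint8));i=1+s[1:,4].argmax();return l==i
print("table z",np.median(P[300:450,50:250,2]))
o=(H>5)&(H<20)&(S>150)&(V>120);o[:, :300]=0;o[:290]=0;o[:,365:]=0;o=big(o)
def rect(m,z):
    v,u=np.nonzero(m);p=ray(np.c_[u,v],z)[:,:2].astype(np.float32);r=cv2.minAreaRect(p);return r,p.mean(0)
print("pad",rect(o,36),"z",np.median(P[o][:,2]))
h=P[...,2];box=np.zeros_like(o);box[150:390,260:520]=1
w=(V>150)&(S<60)&box;w=big(w)
top=w&(h>34)&(h<47);print("frame",rect(w&(h>10),40), rect(top,40),np.median(h[top]))
g=big((H>35)&(H<70)&(S>120)&box);print("green",rect(g,32))
# slicer axes from pad/frame
r,_=rect(top,40);q=cv2.boxPoints(r);e=q-np.roll(q,1,0);L=e[np.linalg.norm(e,axis=1).argmax()];ax=L/np.linalg.norm(L)
pc=np.array(rect(o,36)[0][0]);fc=np.array(r[0])
if ax@(fc-pc)<0:ax=-ax
ay=np.array([-ax[1],ax[0]]);print("axis deg",np.degrees(np.arctan2(ax[1],ax[0])),"pad in frame",(pc-fc)@ax,(pc-fc)@ay)
rib=P[g&(h>44)&(h<58)][:,:2];print("rib n",len(rib),"x pct",np.percentile((rib-fc)@ax,[2,25,50,75,98]),"y",np.percentile((rib-fc)@ay,[2,50,98]))
print("rib z",np.percentile(h[g],[5,50,95,99.5]))
p=fc-133*ax;print("pad pred",p,"range",np.hypot(*p),np.hypot(*(p+40*ax)))
np.savez("pose.npz",fc=fc,ax=ax)
s=env.get_state();q=s["orientation"];print(R.from_quat(np.r_[q[1:],q[0]]).as_matrix().round(3))
E
```

```text
Traceback (most recent call last):
  File "h.py", line 12, in cloud
    return P@np.array(c["rotation"]).T+np.array(c["xyz"])
           ~^~~~~~~~~~~~~~~~~~~~~~~~~~
ValueError: matmul: Input operand 1 has a mismatch in its core dimension 0, with gufunc signature (n?,k),(k,m?)->(n?,m?) (size 4 is different from 3)
```

Rotation is a quaternion.

```bash
sed -i 's/return P@np.array(c\["rotation"\]).T/return P@rot(c["rotation"]).T/' h.py; cat >> h.py <<'E'
from scipy.spatial.transform import Rotation as R
def rot(q): return R.from_quat(np.r_[q[1:],q[0]]).as_matrix()
def ray(c,uv,z):
    uv=np.array(uv,float).reshape(-1,2);x=(uv-[c["cx"],c["cy"]])/[c["fx"],c["fy"]];a=x.copy()
    for _ in range(8):a=x/(1+c["k1"]*(a**2).sum(1,keepdims=True))
    d=np.c_[a,np.ones(len(a))]@rot(c["rotation"]).T;o=np.array(c["xyz"])
    return o+d*((z-o[2])/d[:,2:])
def big(m):
    n,l,s,ce=cv2.connectedComponentsWithStats(m.astype(np.uint8));i=1+s[1:,4].argmax();return l==i
def rect(c,m,z):
    v,u=np.nonzero(m);p=ray(c,np.c_[u,v],z)[:,:2].astype(np.float32);return cv2.minAreaRect(p)
E
cat > m.py <<'E'
from h import *
import pickle
c=pickle.load(open("top.pkl","rb"));P=cloud(c);hsv=cv2.cvtColor(c["pixels"],cv2.COLOR_RGB2HSV)
H,S,V=[hsv[...,i].astype(int) for i in range(3)]
print("table z",np.median(P[300:450,50:250,2]))
o=(H>5)&(H<20)&(S>150)&(V>120);o[:, :300]=0;o[:290]=0;o[:,365:]=0;o=big(o)
print("pad",rect(c,o,36),"z",np.median(P[o][:,2]))
h=P[...,2];box=np.zeros_like(o);box[150:390,260:520]=1
w=big((V>150)&(S<60)&box)
top=w&(h>34)&(h<47);r=rect(c,top,40);print("frame",rect(c,w&(h>10),40),r,np.median(h[top]))
g=big((H>35)&(H<70)&(S>120)&box);print("green",rect(c,g,32))
q=cv2.boxPoints(r);e=q-np.roll(q,1,0);L=e[np.linalg.norm(e,axis=1).argmax()];ax=L/np.linalg.norm(L)
pc=np.array(rect(c,o,36)[0]);fc=np.array(r[0])
if ax@(fc-pc)<0:ax=-ax
ay=np.array([-ax[1],ax[0]]);print("axis deg",np.degrees(np.arctan2(ax[1],ax[0])),"pad in frame",(pc-fc)@ax,(pc-fc)@ay)
rib=P[g&(h>44)&(h<58)][:,:2];print("rib n",len(rib),"x pct",np.percentile((rib-fc)@ax,[2,25,50,75,98]),"y",np.percentile((rib-fc)@ay,[2,50,98]))
print("green z",np.percentile(h[g],[5,50,95,99.5]))
p=fc-133*ax;print("pad pred",p,"range",np.hypot(*p),np.hypot(*(p+40*ax)))
np.savez("pose.npz",fc=fc,ax=ax)
s=env.get_state();print(rot(s["orientation"]).round(3))
E
python3 m.py
```

```text
table z 0.018063786527193315
pad ((489.7996520996094, 19.497787475585938), (40.90864181518555, 41.4347038269043), 39.09166717529297) z 36.23856986851865
frame ((569.5474853515625, -78.9981689453125), (133.38385009765625, 362.22802734375), 39.08527374267578) ((569.5241088867188, -78.96942138671875), (133.38385009765625, 361.9145812988281), 39.08527374267578) 37.97821126417648
green ((560.0001831054688, -67.00981140136719), (100.79647064208984, 173.45846557617188), 39.1630744934082)
axis deg -50.914726 pad in frame -126.69547141675321 0.1984443795572588
rib n 320 x pct [-101.36442818  -99.13685797  -96.66519561  -94.25237266  -91.70833686] y [-32.89627943  -0.32370701  32.98560937]
green z [29.79278303 31.93572367 47.4736015  51.9594067 ]
pad pred [485.67075348  24.26631165] range 486.27660304166426 510.93482215817386
[[-0.966  0.257 -0.001]
 [ 0.257  0.966 -0.002]
 [-0.    -0.002 -1.   ]]
```

Every check agrees: pad 41x41 mm at z 36, rib back face 25 mm beyond the pad centre, axis at -50.9°. I'll go with the gripper shut and tool -x along slicer +x, by way of a waypoint.

Request:
send_rows([
  [[-0.2,-0.11,0,0,0,0.05],[-0.4,-0.215,0,0,0,0.1],[-0.6,-0.32,0,0,0,0.15],[-0.795,-0.43,0,0,0,0.2],[-0.795,-0.43,0,0,0,0.2],[-0.795,-0.43,0,0,0,0.2],[-0.795,-0.43,0,0,0,0.2],[-0.795,-0.43,0,0,0,0.2],[-0.795,-0.43,0,0,0,0.2],[-0.795,-0.43,0,0,0,0.2],[-0.795,-0.43,0,0,0,0.2],[-0.795,-0.43,0,0,0,0.2]],
], gripper=0)

```text
clock: 1.1
position: [429.1, 380.9, 230.9]
orientation: [-0.001, 0.429, 0.903, -0.0]
wrist_force: [-0.5, 1.2, -0.2]
opening: -0.0
grip_force: 0.0
```

```bash
cat > t.py <<'E'
from h import *
import sys
# offset along slicer from pad centre, height
a,z=map(float,sys.argv[1:3])
ang=np.radians(-50.91);ax=np.array([np.cos(ang),np.sin(ang)])
s=env.get_state();M=rot(s["orientation"])
t=np.r_[np.array([489.8,19.5])+a*ax,z]
d=t-s["position"];print("clock",s["clock"],"pos",s["position"].round(1),"along",(s["position"][:2]-[489.8,19.5])@ax,"share",(M.T@d/400).round(4),"open",s["opening"],"F",s["wrist_force"].round(1))
print("x az",np.degrees(np.arctan2(M[1,0],M[0,0])),"tilt",M[:,2].round(4),"joints",s["joints"].round(2))
E
python3 t.py 7 110
```

```text
clock 1.1 pos [429.1 380.9 230.9] along -318.7805103594373 share [-0.8143 -0.4527  0.3016] open -0.02180131835306767 F [-0.5  1.2 -0.2]
x az 129.16236027977567 tilt [-1.7e-03  3.0e-04 -1.0e+00] joints [-0.87  0.5   0.17  1.66 -0.1   1.    0.02]
```

Request:
send_rows([
  [[-0.814,-0.453,0.15,0,0,0],[-0.814,-0.453,0.15,0,0,0],[-0.814,-0.453,0.15,0,0,0],[-0.814,-0.453,0.15,0,0,0],[-0.814,-0.453,0.15,0,0,0],[-0.814,-0.453,0.15,0,0,0],[-0.814,-0.453,0.15,0,0,0],[-0.814,-0.453,0.15,0,0,0],[-0.814,-0.453,0.15,0,0,0],[-0.814,-0.453,0.25,0,0,0],[-0.814,-0.453,0.3,0,0,0],[-0.814,-0.453,0.3,0,0,0],[-0.814,-0.453,0.3,0,0,0],[-0.814,-0.453,0.3,0,0,0]],
])

```text
clock: 2.27
position: [495.8, 15.2, 112.3]
orientation: [0.001, 0.428, 0.904, 0.001]
wrist_force: [0.2, 0.6, 0.0]
opening: -0.1
grip_force: 0.0
```

```bash
python3 t.py 7 42
```

```text
clock 2.2667 pos [495.8  15.2 112.3] along 7.114600333466575 share [ 0.0004 -0.0053  0.1757] open -0.12039912066176942 F [0.2 0.6 0. ]
x az 129.31094409563204 tilt [ 1.8e-03  9.0e-04 -1.0e+00] joints [-0.19  0.55  0.16  2.   -0.15  0.6   0.77]
```

Request:
send_rows([
  [[0,-0.005,0.08,0,0,0],[0,-0.005,0.13,0,0,0],[0,-0.005,0.16,0,0,0],[0,-0.005,0.16,0,0,0],[0,-0.005,0.16,0,0,0]],
])

```text
clock: 2.68
position: [494.3, 13.1, 48.4]
orientation: [0.001, 0.429, 0.903, 0.001]
wrist_force: [1.1, 0.2, -0.6]
opening: 0.3
grip_force: 0.0
```

```bash
python3 - <<'E'
from h import *
c=env.capture("scene");p=c["pixels"][150:270,260:420,::-1]
d=env.capture("top")["pixels"][240:400,240:400,::-1]
p=cv2.resize(p,(600,450),interpolation=3);cv2.imwrite("pics/near.png",p);cv2.imwrite("pics/neartop.png",cv2.resize(d,(560,560),interpolation=3))
E
python3 t.py 7 26.5
```

```text
clock 2.7833 pos [494.9  12.7  48.9] along 8.477837850994186 share [0.0038 0.0008 0.0561] open 0.2605456444828659 F [-0.8  0.3 -0.8]
x az 129.1826705946726 tilt [ 3.6e-03  3.0e-04 -1.0e+00] joints [-0.15  0.66  0.13  2.05 -0.18  0.44  0.8 ]
```

View pics/near.png

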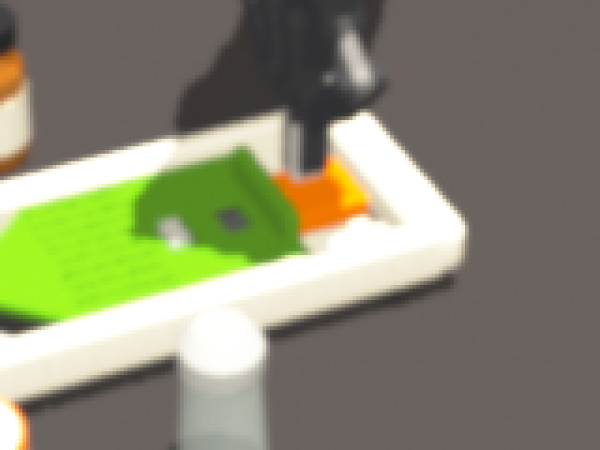

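The near view shows the shut fingertip at about (310,175) over the orange pad, just behind the rib, and clear of the rails. Next I'll press.

Request:
send_rows([
  [[0.003,0,0.02,0,0,0],[0.003,0,0.035,0,0,0],[0.003,0,0.045,0,0,0],[0.003,0,0.055,0,0,0],[0.003,0,0.055,0,0,0],[0.003,0,0.055,0,0,0]],
])

```text
clock: 3.28
position: [493.6, 13.5, 25.6]
orientation: [0.001, 0.429, 0.903, 0.001]
wrist_force: [1.6, 1.8, 5.4]
opening: 0.2
grip_force: 2.6
```

```bash
python3 t.py 7 26.5
```

```text
clock 3.2833 pos [493.6  13.5  25.6] along 7.1025555442660435 share [ 0.0003  0.002  -0.0024] open 0.23930518412615576 F [1.6 1.8 5.4]
x az 129.13494565460067 tilt [ 1.8e-03  6.0e-04 -1.0e+00] joints [-0.14  0.7   0.11  2.06 -0.19  0.38  0.8 ]
```

Pad pressed about 10 mm (5.4 N). Now I'll push along the slicer in stages.

Request:
send_rows([
  [[-0.008,0,0,0,0,0],[-0.016,0,0,0,0,0],[-0.022,0,0,0,0,0],[-0.028,0,0,0,0,0],[-0.034,0,0,0,0,0],[-0.04,0,0,0,0,0],[-0.045,0,0,0,0,0],[-0.045,0,0,0,0,0]],
])

```text
clock: 3.95
position: [501.7, 0.9, 25.2]
orientation: [-0.003, 0.429, 0.903, 0.0]
wrist_force: [-2.0, 3.8, 4.7]
opening: 0.4
grip_force: 3.0
```

```bash
sed 's/top.pkl/top1.pkl/;s/pose.npz/pose1.npz/' m.py > m1.py; python3 t.py 46 26; python3 -c "
from h import *;import pickle
c=env.capture('top');pickle.dump(c,open('top1.pkl','wb'))"; python3 m1.py
```

```text
clock 3.95 pos [501.7   0.9  25.2] along 21.976599239669593 share [-0.0601  0.0061 -0.0024] open 0.443277410029071 F [-2.   3.8  4.7]
x az 129.20066985108332 tilt [-0.0052  0.0026 -1.    ] joints [-0.12  0.71  0.11  2.04 -0.18  0.41  0.82]
table z 0.01650096054373762
pad ((530.8911743164062, 40.918949127197266), (0.0, 0.0), 0.0) z 398.67853053663555
frame ((604.6851196289062, -121.85603332519531), (133.6463623046875, 251.38812255859375), 39.08061218261719) ((605.1500854492188, -122.07662963867188), (133.13478088378906, 249.79466247558594), 39.181175231933594) 36.59018190826026
green ((593.51220703125, -87.7918930053711), (121.51921844482422, 95.21556091308594), 62.597740173339844)
axis deg -50.818817 pad in frame -173.26126613718543 45.41453675272828Traceback (most recent call last):
  File "m1.py", line 16, in <module>
    rib=P[g&(h>44)&(h<58)][:,:2];print("rib n",len(rib),"x pct",np.percentile((rib-fc)@ax,[2,25,50,75,98]),"y",np.percentile((rib-fc)@ay,[2,50,98]))
                                                                ~~~~~~~~~~~~~^^^^^^^^^^^^^^^^^^^^^^^^^^^^^
    return _quantile_unchecked(
        a, q, axis, out, overwrite_input, method, keepdims, weights)
    return _ureduce(a,
                    func=_quantile_ureduce_func,
    ...<5 lines>...
                    overwrite_input=overwrite_input,
                    method=method)
    r = func(a, **kwargs)
    result = _quantile(arr,
                       quantiles=q,
    ...<2 lines>...
                       out=out,
                       weights=wgt)
    slices_having_nans = np.isnan(arr[-1, ...])
                                  ~~~^^^^^^^^^
IndexError: index -1 is out of bounds for axis 0 with size 0
```

The slicer's blade end hasn't moved, and the insert has travelled about 8 mm. I'll carry on.

Request:
send_rows([
  [[-0.006,0,0,0,0,0],[-0.012,0,0,0,0,0],[-0.018,0,0,0,0,0],[-0.024,0,0,0,0,0],[-0.03,0,0,0,0,0],[-0.036,0,0,0,0,0],[-0.042,0,0,0,0,0],[-0.048,0,0,0,0,0],[-0.054,0,0,0,0,0],[-0.058,0,0,0,0,0],[-0.058,0,0,0,0,0],[-0.058,0,0,0,0,0]],
])

```text
clock: 5.0
position: [517.8, -18.9, 25.0]
orientation: [-0.001, 0.43, 0.903, -0.0]
wrist_force: [-3.0, 2.7, 0.3]
opening: -0.0
grip_force: 2.7
```

```bash
python3 t.py 46 26; python3 -c "
from h import *;import pickle
c=env.capture('top');pickle.dump(c,open('top1.pkl','wb'));cv2.imwrite('pics/t2.png',cv2.resize(c['pixels'][150:390,260:520,::-1],(650,600),interpolation=3))"; python3 m1.py 2>&1 | grep frame
```

```text
clock 5.0 pos [517.8 -18.9  25. ] along 47.461174636561374 share [ 0.0037  0.0062 -0.0025] open -0.034224599529164255 F [-3.   2.7  0.3]
x az 129.11125064757036 tilt [-1.9e-03  2.0e-04 -1.0e+00] joints [-0.08  0.72  0.11  1.99 -0.17  0.44  0.85]
frame ((620.6393432617188, -141.2174530029297), (132.99191284179688, 201.4089813232422), 39.10613250732422) ((620.778076171875, -141.31842041015625), (133.04541015625, 199.21495056152344), 39.1923713684082) 36.27811145268515
axis deg -50.80762 pad in frame -215.68938549111135 3.4517417542979274
```

View pics/t2.png

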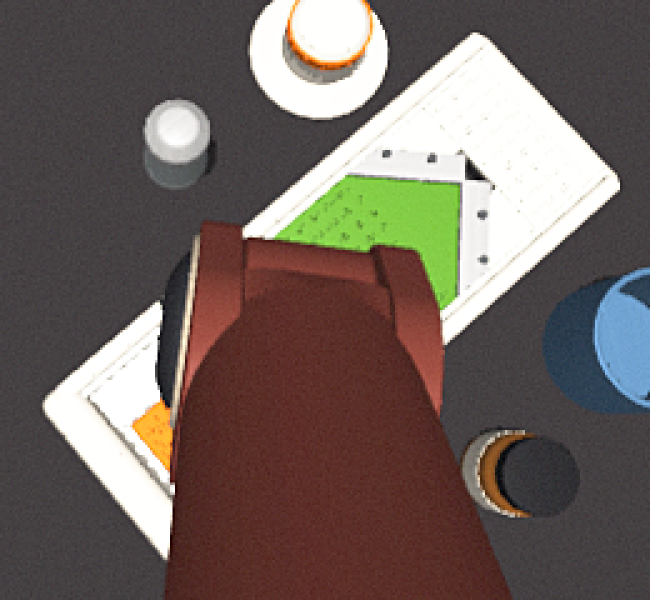

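The green nose (460,185) lies at the blade, so the insert is about home. One small extra push will seat it against the stop.

Request:
send_rows([
  [[-0.004,0,0,0,0,0],[-0.006,0,0,0,0,0],[-0.006,0,0,0,0,0]],
])

```text
clock: 5.3
position: [517.7, -18.9, 25.0]
orientation: [-0.003, 0.429, 0.903, -0.0]
wrist_force: [-4.8, 4.3, 4.1]
opening: -0.2
grip_force: 5.1
```

```bash
python3 t.py 46 26
```

```text
clock 5.3 pos [517.7 -18.9  25. ] along 47.417955611515325 share [ 0.0035  0.0063 -0.0025] open -0.21979593353154378 F [-4.8  4.3  4.1]
x az 129.19945498917477 tilt [-0.0054  0.0026 -1.    ] joints [-0.07  0.72  0.11  1.99 -0.17  0.44  0.85]
```

The tool stopped with the force up at 6.4 N, so the insert is on its stop. I'll back off 5 mm, then lift and go clear.

Request:
send_rows([
  [[0.005,0,0,0,0,0],[0.012,0,0,0,0,0],[0.014,0,0,0,0,0],[0.014,0,-0.03,0,0,0],[0.014,0,-0.1,0,0,0],[0.014,0,-0.2,0,0,0],[0.014,0,-0.3,0,0,0],[0.014,0,-0.4,0,0,0],[0.2,0.1,-0.45,0,0,0],[0.5,0.25,-0.45,0,0,0],[0.7,0.35,-0.45,0,0,0],[0.7,0.35,-0.45,0,0,0],[0.7,0.35,-0.45,0,0,0],[0.7,0.35,-0.45,0,0,0],[0.7,0.35,-0.45,0,0,0],[0.7,0.35,-0.45,0,0,0],[0.7,0.35,-0.45,0,0,0],[0.7,0.35,-0.45,0,0,0]],
])

```text
clock: 6.8
position: [453.0, 285.5, 205.5]
orientation: [0.001, 0.429, 0.903, 0.001]
wrist_force: [0.2, -1.4, 0.2]
opening: 0.3
grip_force: 0.0
```

```bash
python3 -c "
from h import *;import pickle
c=env.capture('top');pickle.dump(c,open('top1.pkl','wb'));cv2.imwrite('pics/t3.png',cv2.resize(c['pixels'][150:390,260:520,::-1],(650,600),interpolation=3))"; python3 m1.py
```

```text
table z 0.29249968833443063
pad ((489.887939453125, 19.393016815185547), (40.90740966796875, 41.338958740234375), 39.063232421875) z 36.180918284388326
frame ((569.77685546875, -78.75816345214844), (133.253173828125, 362.423828125), 39.22593307495117) ((569.7422485351562, -78.71575927734375), (133.253173828125, 361.9270935058594), 39.22593307495117) 38.00877041140711
green ((580.6072998046875, -92.32307434082031), (100.8196792602539, 174.387451171875), 39.16562271118164)
axis deg -50.77406 pad in frame -126.49904271819901 0.18222833373329195
rib n 318 x pct [-68.09735515 -66.04298011 -63.47648634 -60.93938068 -58.37580537] y [-32.69384773  -0.53204466  32.66918372]
green z [29.63607105 31.95868483 47.62697315 51.99269066]
pad pred [485.63570404  24.31378937] range 486.2439690035799 510.9744728047561
[[-0.63   0.777  0.002]
 [ 0.777  0.63  -0.001]
 [-0.002  0.001 -1.   ]]
```

View pics/t3.png

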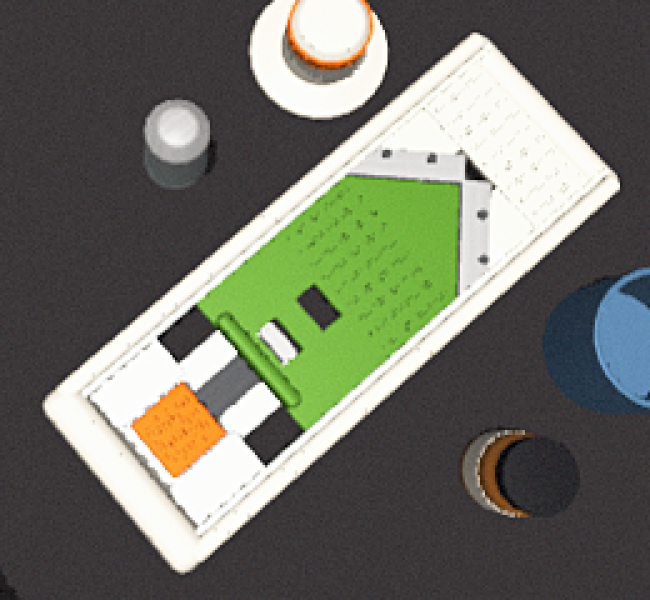

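The insert has moved 33 mm, its nose is at the blade (460,185), and the nib shows in the second window (278,340). The pad is back up at z 36.2, and neither the slicer nor the things beside it have moved.

```bash
python3 -c "
from rig import env
print(env.sign_off())"
```

```text
the job is handed in; nothing more can be done
None
```

The job is handed in: the green insert is home at the V blade (about 33 mm of travel), the orange lock pad is back up, and the slicer and the things beside it have not moved; the hand-in returned no verdict.

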